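# Open the battery bay of the puzzle console

## Task

Press the console's orange snap tab down with a fingertip all the way in, where it stays, then push the freed grey cover by its yellow rib along the rails until the battery bay is fully uncovered, and leave the cover lying flat on the console. Only press and push: do not lift the cover, and leave the jar, tin, wooden block and magnifying glass where they stand.

Things in the scene. Friction and masses are not known exactly. Their poses are not given: they have to be found in the camera images.
- console: green console fixed to the table, deck 45 mm high, spans x -125..100, y -55..100 mm of its frame; origin on the table. Cover slides off to +x. Bay opening 70 x 60 mm centred at x -70, y 0; free deck beyond. Rails: inner faces y -41.5/+41.5, 8 mm thick, 10 mm above deck; over the bay, lips 72 mm apart, tops 13 mm above deck. End stop at x 92 (117 mm of travel).
- cover: loose grey cover, 90 (x) x 80 (y) x 8 mm, about 0.12 kg, lying on the deck between the rails, axes along the console's. Origin: centre of its underside, at first at x -70, y 0, z 45 mm of the console's frame. It hides the bay, which is fully uncovered after 80 mm of slide to console +x. Tab up: blocked within 2 mm; tab in: slides freely (under 2 N).
- rib (a point): middle of the pushing face (towards console -x) of the cover's yellow rib, at x 14, y 0, z 20 mm of the cover's frame. The rib is 12 mm thick (x), 50 mm wide (y) and reaches from 8 to 32 mm above the deck; the 59 mm of cover behind this face are flat and free.
- tab_top (a point): centre of the top of the snap tab's orange thumb pad, 24 (x) x 28 (y) mm, outside the +y rail at x -18, y 76 mm of the console's frame; the top is 26 mm above the deck (71 mm above the table) when up, 14 mm above the deck when in. An orange bar joins it to the stop that blocks the cover.
- snap_tab (a joint): travel of the snap tab, m: 0 = up (cover locked), 0.012 = fully in (cover free, stop bar 3 mm below the deck; it clears the cover beyond 0.009). It goes straight down; a stiff catch resists with about 4 N all the way, with no spring back: it stays where it is left.
- jar: bystander: glass jar with brass lid, 70 mm diameter, 110 mm tall, origin at centre of its underside
- tin: bystander: blue enamel tin, 84 mm diameter, 92 mm tall, origin at centre of its underside
- block: bystander: L-shaped wooden corner block, 60 x 60 x 40 mm tall, origin under its middle
- magnifier: bystander: magnifying glass lying flat, 182 mm long along its x, up to 18 mm tall, 76 mm wide brass rim centred at x = +50 mm, dark handle to -x, origin on the table
Not all that is in view belongs to the job. Of the things like the cover, leave any that is black, purple or turquoise; of the rest the larger one is meant.

How it is judged:
By the outcome, as a careful person would: the job done as asked, in the order asked, and still so for the second after the job is handed in, with the robot touching nothing.
It also fails if it takes over 35 s, if anything falls off the work surface, if the arm or the gripper's body presses on something with over 40 N, if the wrist force passes 120 N, or if a joint passes its speed limit or range.

## Robot

A 6-joint arm with a two-finger parallel gripper is mounted at the origin on the work surface. World frame = base frame: x ahead of the robot, y to its left, z up, the work surface at z = 0. Lengths are in m, angles in rad, forces in N, time in s.
With the tool pointing down it reaches from about 0.275 to 0.725 m from the base axis. Payload 15.9 kg.
Tool frame: the origin (TCP) lies on the centre line of the jaws, within the pads' length; the fingertips stand bot.tip_extent ahead of it and the grasp point (between the pads) lies 11 mm behind it (bot.tip_extent is the distance from the TCP to the fingertips, in m); z points along the fingers, y is the line along which they close (so a half turn about z gives the same grasp; the last joint's range is limited). The gripper opens to 85 mm and grips with 20 to 120 N. Pads are 22 mm wide; open, the fingers measure 114 mm over their backs; the gripper's body (76 mm by 85 mm) begins 54 mm behind the grasp point. The pads swing forward as they close: fully open they stand 13 mm farther back than shut.
Start: joints at [1.169, 0.213, -0.034, 1.323, 0, 1.571], TCP at [0.196, 0.46, 0.239] pointing down, gripper open.
Joint ranges: [-2.98, 2.98], [-0.74, 1.72], [-1.14, 1.35], [-2.1, 2.04], [-1.57, 1.44], [-3.14, 3.14]. Speed limits (rad/s): [1.89, 1.89, 2.39, 2.57, 3.14, 3.14].

## Interface

Orientations are given as a rotation vector (axis times angle).
In Python, from plant import bot, cams gives the robot as it stands.
- The arm moves only by the tool send_rows, never from a script. Its argument "commands" is a list of rows, each an object with "translation": the shift along the tool's x, y, z in units of 1000 mm (1.0 is 1000 mm), a list of three; "twist": the turn, a rotation vector about the tool's x, y, z in units of 180 degrees (1.0 is 180 degrees), a list of three. A call has exactly 8 rows; each row is the pose to reach, as a shift and turn from the pose commanded when the call began, along the tool's axes at that moment, turning the shorter way round; what a row does not reach only later rows make up. A row lasts 1/12 s, in which the tool goes at most 41.7 mm and 7.16 degrees, less where a joint would pass 70% of its speed; a pose out of reach is approached as far as the arm can. A call with a number of a shift or a turn outside -1 to 1 is refused whole. A call with a gripper value outside its range is refused whole. "jaw" is the closure, from -1 (fully open) to 1 (shut), set as the call begins (left out, the last holds). The fingers move at their own pace and stop on an object; "squeeze" is the grip in N (left out, the last holds). Time passes only in rows, so rows that repeat a pose let the fingers close, or fill a call up. It gives the time, the measured TCP pose, the force, the opening and the grip force at its end, in the units of the state.
- bot.state(): the state, without advancing time (a new reading comes with each control period).
- cams.capture(name): name is "scene" or "top" or "wrist"; returns a dict with "pixels" (400x640x3 uint8, red, green, blue), "range_z" (400x640 float32, m along the optical axis (not along the pixel's ray), 0 where there is no reading), "K" (3x3 intrinsics, pixels), "D" ([k1, k2, p1, p2, k3] as OpenCV has them; the pictures are not rectified), "R" (3x3) and "t" (3): a world point X has camera coordinates R X + t; the wrist camera has in their place "hand_eye" (4x4, takes a point from camera to tool coordinates, whose origin is the TCP and whose axes are the flange's). Camera axes: x right, y down, z forward; pixel columns grow to the right and rows downward; lengths in m; the calibration is good to about 2 mm. A picture is of the moment at which its call begins: read the wrist's pose just before it.
- bot.finish_job(): hands the job in; it is judged then, once.
The state is a dict: "time_s": time; "qpos": joint angles; "dq": joint speeds; "effort": joint torques, N m; "tool_pos": TCP position; "tcp_rot": TCP orientation; "force": force on the tool from outside, world axes, zero at the start; "moment": the same for the moment, N m; "width": opening from 0.0 (shut) to 1.0 (fully open); "grasp_force": force on a finger pad.
Only numpy, scipy, OpenCV 4.12 (cv2) and the standard library are available. Lean on these libraries where they do the work, as an engineer would, in place of code of your own. Each camera call takes 0.05 s, during which the arm holds its last target. There are 200 camera calls.

## Working session

There is one attempt and no reset: what is moved stays moved. The work goes in short steps, Python scripts to look and compute and a tool call to move; the robot and the scene stay as the last step left them, time stands still between calls to the robot, and variables do not carry over. Pictures are saved under pics/ and viewed, at most 10 in all, crops included, and the job is handed in when it is done.

Besides the shell and the picture viewer there is one more tool, called after "Emit:" as name([rows], argument=value, ...), one row to a line, values as JSON. send_rows: Moves the arm, as the interface text tells. Its arguments: {"type":"object","properties":{"commands":{"type":"array"},"jaw":{"type":"number"},"squeeze":{"type":"number"}},"required":["commands"]}

```bash
mkdir -p pics; ls
cat > h.py <<'E'
import numpy as np, cv2
from scipy.spatial.transform import Rotation as Rn
from plant import bot, cams
def save(c,name): cv2.imwrite('pics/'+name,cv2.cvtColor(c['pixels'],cv2.COLOR_RGB2BGR))
def ray(c,uv):
    p=cv2.undistortPoints(np.array(uv,float).reshape(-1,1,2),c['K'],np.array(c['D'],float)).reshape(-1,2)
    return np.c_[p,np.ones(len(p))]
def onplane(c,uv,z):
    d=ray(c,uv)@c['R']; o=-c['R'].T@c['t']
    return o+d*((z-o[2])/d[:,2])[:,None]
def deproj(c,uv):
    d=ray(c,uv); r=np.array([c['range_z'][int(v),int(u)] for u,v in uv])
    return (d*r[:,None]-c['t'])@c['R']
E
python3 - <<'E'
from h import *
import pickle
s=bot.state(); print(s, bot.tip_extent)
d={}
for n in ('top','scene'):
    c=cams.capture(n); save(c,n+'0.png'); d[n]=c
pickle.dump(d,open('d.pkl','wb'))
E
```

```text
pics
{'time_s': 0.0, 'qpos': array([ 1.16901142e+00,  2.13411905e-01, -3.50585263e-02,  1.32353427e+00,
       -1.48676929e-05,  1.57079907e+00]), 'dq': array([-1.32787360e-03,  1.09056931e-04,  2.01280834e-03, -4.07321038e-04,
        4.50594639e-05,  2.45832329e-04]), 'effort': array([-1.04031140e-03, -6.86166072e+01,  4.87116587e+01,  1.76836835e-02,
       -7.28434247e-05,  1.38206140e-06]), 'tool_pos': array([0.19539903, 0.45986025, 0.23878855]), 'tcp_rot': array([-6.26844595e-01, -3.07818832e+00,  1.86445594e-03]), 'force': array([ 0.33475115, -0.64738154, -0.12538827]), 'moment': array([-0.01114011,  0.02592241,  0.00992386]), 'grasp_force': 0.0, 'width': 1.0022581971981726} 0.008
```

View pics/top0.png

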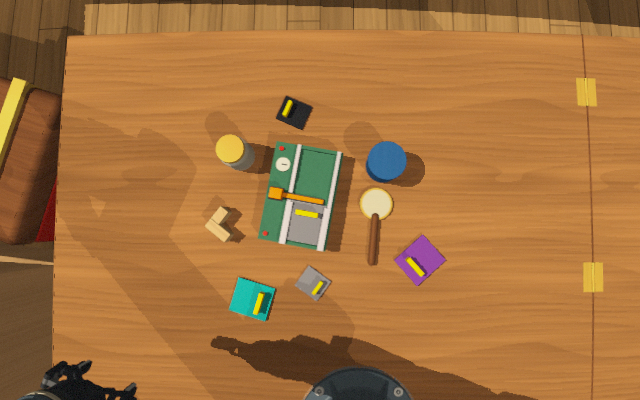

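View pics/scene0.png

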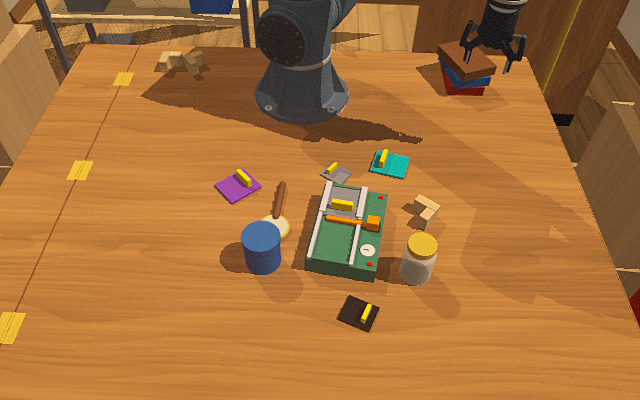

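The top view shows the console at about (300,195) and its bay cover with a yellow rib at (306,213). The orange pad is at (275,193). Things that could be taken for the cover:
- grey, on the console, (306,225)
- small grey, (313,283)
- black, (294,112)
- purple, (420,260)
- turquoise, (252,298)

I choose the larger grey one, on the console. Next I measure it and check a crop.

Run:
```python
from h import *
import pickle
d=pickle.load(open('d.pkl','rb'))
for n,box in (('top',(255,135,350,260)),('scene',(300,175,395,285))):
    c=d[n]; hsv=cv2.cvtColor(c['pixels'],cv2.COLOR_RGB2HSV); x0,y0,x1,y1=box
    roi=np.zeros((400,640),np.uint8); roi[y0:y1,x0:x1]=255
    print(n,'cam',-c['R'].T@c['t'])
    for k,lo,hi in (('orange',(10,180,150),(20,255,255)),('yellow',(25,170,120),(33,255,255)),('green',(60,80,30),(85,255,200))):
        m=cv2.inRange(hsv,lo,hi)&roi
        if k=='orange': m=cv2.morphologyEx(m,cv2.MORPH_OPEN,np.ones((9,9)))if n=='scene' else cv2.morphologyEx(m,cv2.MORPH_OPEN,np.ones((7,7)))
        if k=='green': 
            z=0.045; m=cv2.morphologyEx(m,cv2.MORPH_CLOSE,np.ones((25,25)))
        else: z=0.071 if k=='orange' else .077
        cs=cv2.findContours(m,cv2.RETR_EXTERNAL,cv2.CHAIN_APPROX_NONE)[0]
        if not cs: print(k,'none'); continue
        ct=max(cs,key=cv2.contourArea); r=cv2.minAreaRect(ct)
        P=onplane(c,[r[0]],z)[0]; B=onplane(c,cv2.boxPoints(r),z)
        print(k,cv2.contourArea(ct),np.round(r[0],1),'plane',P.round(4),'depth',deproj(c,[r[0]])[0].round(4))
        print('  box',B[:,:2].round(3).tolist())
        e=B[1]-B[0]; f=B[2]-B[1]; L=e if np.linalg.norm(e)>np.linalg.norm(f) else f
        print('  long axis deg',np.degrees(np.arctan2(L[1],L[0])), np.linalg.norm(e),np.linalg.norm(f))
im=d['top']['pixels'][135:260,250:350]; im=cv2.resize(im,None,fx=4.5,fy=4.5,interpolation=cv2.INTER_CUBIC)
cv2.imwrite('pics/crop1.png',im[:,:,::-1])
```

```text
top cam [0.47911096 0.0616036  0.97707792]
orange 42.0 [278.  192.5] plane [0.5424 0.1836 0.071 ] depth [0.5424 0.1836 0.0708]
  box [[0.55, 0.19], [0.55, 0.177], [0.535, 0.177], [0.535, 0.19]]
  long axis deg -179.14028447009872 0.013235178724803263 0.015392841895946254
yellow 91.0 [306.3 213.1] plane [0.4976 0.1206 0.077 ] depth [0.4976 0.1205 0.0786]
  box [[0.496, 0.145], [0.507, 0.143], [0.499, 0.096], [0.488, 0.098]]
  long axis deg -99.8412800589828 0.011441320737817158 0.04819177410686153
green 4417.5 [300.2 195.2] plane [0.5385 0.1367 0.045 ] depth [0.5385 0.1367 0.0453]
  box [[0.442, 0.231], [0.664, 0.193], [0.636, 0.042], [0.416, 0.082]]
  long axis deg -9.674814100284431 0.2249801559932062 0.15396952509113468
scene cam [1.25921667 0.07521773 0.94819233]
orange none
yellow 53.5 [342.1 201.5] plane [0.5007 0.1198 0.077 ] depth [0.4984 0.12   0.0744]
  box [[0.502, 0.096], [0.491, 0.097], [0.499, 0.144], [0.51, 0.142]]
  long axis deg 79.87814242533426 0.01091775007008341 0.04731753242660257
green 3267.0 [351.7 222.1] plane [0.5341 0.1433 0.045 ] depth [0.5399 0.1427 0.0522]
  box [[0.665, 0.052], [0.343, 0.092], [0.38, 0.251], [0.692, 0.185]]
  long axis deg 172.8109437697747 0.3246844028182179 0.1626097564370789
```

View pics/crop1.png

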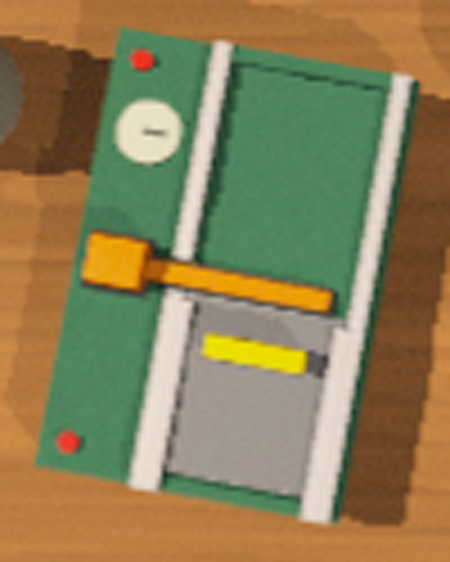

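The crop confirms it: the grey cover and its rib (255,353) sit between the white rails, behind the orange bar. The pad is at (117,262). The console's yaw is about -9.8° and its origin is about (0.547, 0.112).

```bash
cat >> h.py <<'E'
YAW=np.radians(-9.75); O=np.array([.547,.1124])
ux=np.array([np.cos(YAW),np.sin(YAW)]); uy=np.array([-ux[1],ux[0]])
# tool pointing down, tool y along console y
RT=np.c_[np.r_[-ux,0],np.r_[uy,0],[0,0,-1.]]
def con(x,y,z): return np.r_[O+x*ux+y*uy,z]
def goto(*ps):
    s=bot.state(); R=Rn.from_rotvec(s['tcp_rot']).as_matrix()
    print('t',s['time_s'],'pos',s['tool_pos'].round(4),'con',np.round([(s['tool_pos'][:2]-O)@ux,(s['tool_pos'][:2]-O)@uy],4),'F',s['force'].round(1))
    for p in ps: print('shift',(R.T@(p-s['tool_pos'])).round(4))
    print('twist',(Rn.from_matrix(R.T@RT).as_rotvec()/np.pi).round(4))
E
python3 - <<'E'
from h import *
goto(con(-.018,.076,.2),con(-.018,.076,.13))
E
```

```text
t 0.1 pos [0.1954 0.4599 0.2388] con [-0.4054  0.2829] F [0.2 0.7 0.8]
shift [-0.4245 -0.1124  0.039 ]
shift [-0.4245 -0.1124  0.109 ]
twist [-0.0003 -0.     -0.0737]
```

Emit:
send_rows([
  {"translation": [-0.035, -0.009, 0.003], "twist": [0, 0, -0.01]},
  {"translation": [-0.07, -0.018, 0.006], "twist": [0, 0, -0.02]},
  {"translation": [-0.105, -0.028, 0.01], "twist": [0, 0, -0.03]},
  {"translation": [-0.14, -0.037, 0.013], "twist": [0, 0, -0.04]},
  {"translation": [-0.175, -0.046, 0.016], "twist": [0, 0, -0.05]},
  {"translation": [-0.21, -0.056, 0.02], "twist": [0, 0, -0.06]},
  {"translation": [-0.245, -0.065, 0.023], "twist": [0, 0, -0.07]},
  {"translation": [-0.28, -0.074, 0.026], "twist": [0, 0, -0.0737]},
], jaw=1, squeeze=20)

```text
time_s: 0.77
tool_pos: [0.4253, 0.281, 0.213]
tcp_rot: [-0.264, -3.13, 0.0]
force: [0.3, 2.0, 0.2]
width: 0.004
grasp_force: 0.0
```

Run:
```python
from h import *
goto(con(-.018,.076,.2),con(-.018,.076,.12))
```

```text
t 0.7667 pos [0.4253 0.281  0.213 ] con [-0.1485  0.1456] F [0.3 2.  0.2]
shift [-0.1304 -0.0698  0.013 ]
shift [-0.1304 -0.0698  0.093 ]
twist [-0.0001 -0.0001  0.0006]
```

Emit:
send_rows([
  {"translation": [-0.03, -0.016, 0.003], "twist": [0, 0, 0]},
  {"translation": [-0.06, -0.032, 0.006], "twist": [0, 0, 0]},
  {"translation": [-0.09, -0.048, 0.01], "twist": [0, 0, 0]},
  {"translation": [-0.115, -0.062, 0.02], "twist": [0, 0, 0]},
  {"translation": [-0.13, -0.07, 0.04], "twist": [0, 0, 0]},
  {"translation": [-0.13, -0.07, 0.07], "twist": [0, 0, 0]},
  {"translation": [-0.13, -0.07, 0.093], "twist": [0, 0, 0]},
  {"translation": [-0.13, -0.07, 0.093], "twist": [0, 0, 0]},
])

```text
time_s: 1.43
tool_pos: [0.5382, 0.1903, 0.1156]
tcp_rot: [-0.268, -3.124, 0.005]
force: [-0.5, -0.2, -0.3]
width: 0.0
grasp_force: 0.0
```

Run:
```python
from h import *
goto(con(-.018,.076,.09),con(-.018,.076,.066))
c=cams.capture('wrist'); save(c,'w1.png')
s=bot.state(); T=np.eye(4); T[:3,:3]=Rn.from_rotvec(s['tcp_rot']).as_matrix(); T[:3,3]=s['tool_pos']
M=np.linalg.inv(T@c['hand_eye']); c['R']=M[:3,:3]; c['t']=M[:3,3]
hsv=cv2.cvtColor(c['pixels'],cv2.COLOR_RGB2HSV)
m=cv2.inRange(hsv,(10,180,130),(20,255,255))
v,u=np.nonzero(m&(c['range_z']>0)); uv=np.c_[u,v]; P=(ray(c,uv)*c['range_z'][v,u][:,None]-c['t'])@c['R']
q=np.c_[(P[:,:2]-O)@ux,(P[:,:2]-O)@uy,P[:,2]]; q=q[(q[:,2]>.066)&(q[:,2]<.076)]
print(len(q),np.percentile(q,[1,50,99],axis=0).round(4))
```

```text
t 1.4333 pos [0.5382 0.1903 0.1156] con [-0.0219  0.0752] F [-0.5 -0.2 -0.3]
shift [-0.004   0.0009  0.0256]
shift [-0.0042  0.0009  0.0496]
twist [-0.0011 -0.002  -0.0003]
192 [[-0.0309  0.0603  0.066 ]
 [-0.0304  0.072   0.0703]
 [-0.0112  0.0873  0.0738]]
```

View pics/w1.png

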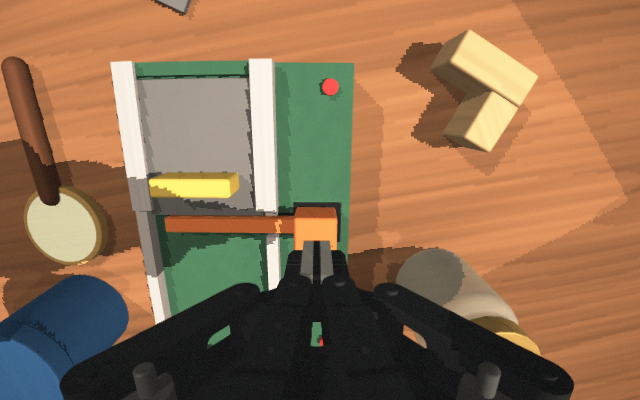

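The wrist view shows the shut fingertips (316,260) over the orange pad (316,230), clear of the rail. I'll lower in small steps.

Emit:
send_rows([
  {"translation": [-0.003, 0, 0.005], "twist": [0, 0, 0]},
  {"translation": [-0.003, 0, 0.01], "twist": [0, 0, 0]},
  {"translation": [-0.003, 0, 0.015], "twist": [0, 0, 0]},
  {"translation": [-0.003, 0, 0.02], "twist": [0, 0, 0]},
  {"translation": [-0.003, 0, 0.025], "twist": [0, 0, 0]},
  {"translation": [-0.003, 0, 0.03], "twist": [0, 0, 0]},
  {"translation": [-0.003, 0, 0.03], "twist": [0, 0, 0]},
  {"translation": [-0.003, 0, 0.03], "twist": [0, 0, 0]},
])

```text
time_s: 2.15
tool_pos: [0.5433, 0.191, 0.0901]
tcp_rot: [-0.267, -3.13, 0.0]
force: [-0.0, 0.1, 0.4]
width: 0.002
grasp_force: 0.0
```

Run:
```python
from h import *
goto(con(-.018,.076,.067),con(-.018,.076,.066))
```

```text
t 2.15 pos [0.5433 0.191  0.0901] con [-0.0169  0.0768] F [-0.   0.1  0.4]
shift [ 0.001  -0.0008  0.0231]
shift [ 0.001  -0.0008  0.0241]
twist [-0.0001 -0.0001 -0.    ]
```

Emit:
send_rows([
  {"translation": [0.001, -0.001, 0.004], "twist": [0, 0, 0]},
  {"translation": [0.001, -0.001, 0.008], "twist": [0, 0, 0]},
  {"translation": [0.001, -0.001, 0.011], "twist": [0, 0, 0]},
  {"translation": [0.001, -0.001, 0.014], "twist": [0, 0, 0]},
  {"translation": [0.001, -0.001, 0.017], "twist": [0, 0, 0]},
  {"translation": [0.001, -0.001, 0.019], "twist": [0, 0, 0]},
  {"translation": [0.001, -0.001, 0.02], "twist": [0, 0, 0]},
  {"translation": [0.001, -0.001, 0.02], "twist": [0, 0, 0]},
])

```text
time_s: 2.82
tool_pos: [0.5423, 0.1902, 0.0701]
tcp_rot: [-0.267, -3.13, 0.0]
force: [-0.6, -1.1, 0.5]
width: 0.002
grasp_force: 0.0
```

Emit:
send_rows([
  {"translation": [0, 0, 0.001], "twist": [0, 0, 0]},
  {"translation": [0, 0, 0.002], "twist": [0, 0, 0]},
  {"translation": [0, 0, 0.003], "twist": [0, 0, 0]},
  {"translation": [0, 0, 0.0035], "twist": [0, 0, 0]},
  {"translation": [0, 0, 0.004], "twist": [0, 0, 0]},
  {"translation": [0, 0, 0.004], "twist": [0, 0, 0]},
  {"translation": [0, 0, 0.004], "twist": [0, 0, 0]},
  {"translation": [0, 0, 0.004], "twist": [0, 0, 0]},
])

```text
time_s: 3.48
tool_pos: [0.5425, 0.1903, 0.0667]
tcp_rot: [0.267, 3.13, 0.0]
force: [-3.4, -0.4, 9.5]
width: 0.004
grasp_force: 4.6
```

Run:
```python
from h import *
goto(con(-.018,.076,.067))
c=cams.capture('wrist'); save(c,'w2.png')
```

```text
t 3.4833 pos [0.5425 0.1903 0.0667] con [-0.0177  0.076 ] F [-3.4 -0.4  9.5]
shift [ 0.0003  0.     -0.0003]
twist [ 0.0001  0.0001 -0.    ]
```

View pics/w2.png

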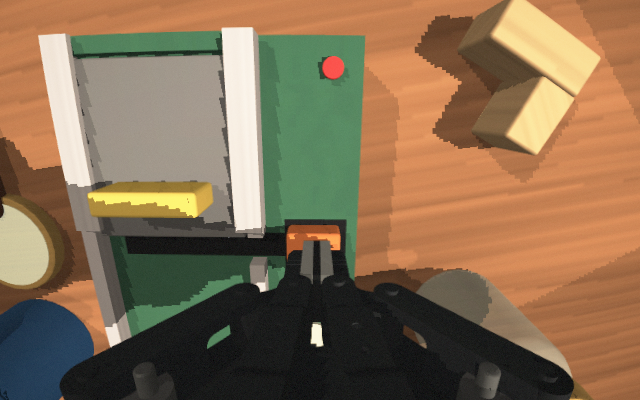

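The pad is down in its well (316,240) and the bar has sunk into the slot (200,244). The force is 9.5 N, so it is near the stop. One more short press should confirm it.

Emit:
send_rows([
  {"translation": [0, 0, 0.0005], "twist": [0, 0, 0]},
  {"translation": [0, 0, 0.001], "twist": [0, 0, 0]},
  {"translation": [0, 0, 0.001], "twist": [0, 0, 0]},
  {"translation": [0, 0, 0.001], "twist": [0, 0, 0]},
  {"translation": [0, 0, 0.001], "twist": [0, 0, 0]},
  {"translation": [0, 0, 0.001], "twist": [0, 0, 0]},
  {"translation": [0, 0, 0.001], "twist": [0, 0, 0]},
  {"translation": [0, 0, 0.001], "twist": [0, 0, 0]},
])

```text
time_s: 4.2
tool_pos: [0.5426, 0.1904, 0.0663]
tcp_rot: [0.267, 3.129, 0.001]
force: [-6.2, -1.5, 18.1]
width: 0.005
grasp_force: 9.3
```

The force climbs without travel, so the tab is on its stop. Next I lift and check.

Emit:
send_rows([
  {"translation": [0, 0, -0.005], "twist": [0, 0, 0]},
  {"translation": [0, 0, -0.02], "twist": [0, 0, 0]},
  {"translation": [0, 0, -0.04], "twist": [0, 0, 0]},
  {"translation": [0.01, -0.015, -0.06], "twist": [0, 0, 0]},
  {"translation": [0.03, -0.038, -0.06], "twist": [0, 0, 0]},
  {"translation": [0.05, -0.06, -0.06], "twist": [0, 0, 0]},
  {"translation": [0.062, -0.076, -0.06], "twist": [0, 0, 0]},
  {"translation": [0.062, -0.076, -0.06], "twist": [0, 0, 0]},
])

```text
time_s: 4.87
tool_pos: [0.4658, 0.1239, 0.1254]
tcp_rot: [-0.269, -3.129, 0.001]
force: [0.4, 0.9, 1.4]
width: -0.002
grasp_force: 0.0
```

Run:
```python
from h import *
c=cams.capture('top')
goto(con(-.08,0,.095),con(-.08,0,.068))
print('pad z',[deproj(c,[(u,v)])[0].round(4).tolist() for u,v in ((275,193),(277,193),(276,195))])
hsv=cv2.cvtColor(c['pixels'],cv2.COLOR_RGB2HSV)
im=cv2.resize(c['pixels'][135:260,250:350],None,fx=4.5,fy=4.5); cv2.imwrite('pics/crop2.png',im[:,:,::-1])
c=cams.capture('wrist'); save(c,'w3.png')
```

```text
t 4.9167 pos [0.4674 0.1249 0.1256] con [-0.0805 -0.0011] F [0.2 0.  0.5]
shift [-0.0005  0.0011  0.0306]
shift [-0.0005  0.0011  0.0576]
twist [-0.      0.     -0.0004]
pad z [[0.5034, 0.1118, 0.6232], [0.5034, 0.1102, 0.6225], [0.5016, 0.1109, 0.6235]]
```

View pics/w3.png

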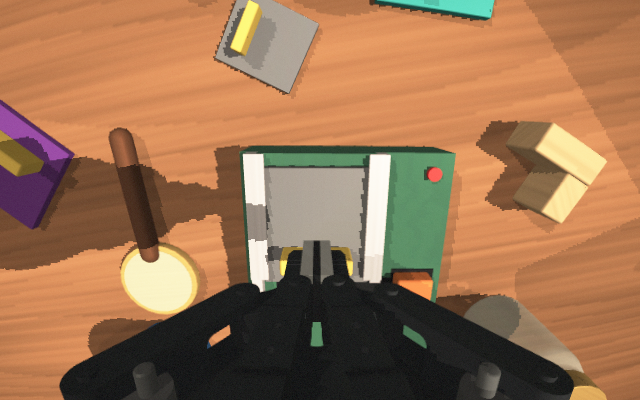

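The fingers (316,260) are centred between the rails and sit behind the rib; the tab pad (412,285) stays down. Next I descend behind the rib.

Emit:
send_rows([
  {"translation": [0, 0.001, 0.015], "twist": [0, 0, 0]},
  {"translation": [0, 0.001, 0.03], "twist": [0, 0, 0]},
  {"translation": [0, 0.001, 0.04], "twist": [0, 0, 0]},
  {"translation": [0, 0.001, 0.05], "twist": [0, 0, 0]},
  {"translation": [0, 0.001, 0.056], "twist": [0, 0, 0]},
  {"translation": [0, 0.001, 0.056], "twist": [0, 0, 0]},
  {"translation": [-0.005, 0.001, 0.056], "twist": [0, 0, 0]},
  {"translation": [-0.01, 0.001, 0.056], "twist": [0, 0, 0]},
])

```text
time_s: 5.63
tool_pos: [0.4792, 0.1252, 0.0699]
tcp_rot: [0.267, 3.129, 0.0]
force: [0.1, 0.9, 0.5]
width: 0.004
grasp_force: 0.0
```

Run:
```python
from h import *
goto(con(.024,0,.069))
```

```text
t 5.6333 pos [0.4792 0.1252 0.0699] con [-0.069   0.0012] F [0.1 0.9 0.5]
shift [-0.093  -0.0012  0.001 ]
twist [0.0001 0.0002 0.    ]
```

Emit:
send_rows([
  {"translation": [-0.003, -0.001, 0], "twist": [0, 0, 0]},
  {"translation": [-0.007, -0.001, 0], "twist": [0, 0, 0]},
  {"translation": [-0.012, -0.001, 0], "twist": [0, 0, 0]},
  {"translation": [-0.017, -0.001, 0], "twist": [0, 0, 0]},
  {"translation": [-0.022, -0.001, 0], "twist": [0, 0, 0]},
  {"translation": [-0.027, -0.001, 0], "twist": [0, 0, 0]},
  {"translation": [-0.032, -0.001, 0], "twist": [0, 0, 0]},
  {"translation": [-0.036, -0.001, 0], "twist": [0, 0, 0]},
])

```text
time_s: 6.3
tool_pos: [0.5143, 0.1179, 0.0693]
tcp_rot: [0.267, 3.13, -0.0]
force: [-1.3, 0.2, 0.8]
width: 0.0
grasp_force: 0.6
```

Emit:
send_rows([
  {"translation": [-0.006, 0, 0], "twist": [0, 0, 0]},
  {"translation": [-0.012, 0, 0], "twist": [0, 0, 0]},
  {"translation": [-0.018, 0, 0], "twist": [0, 0, 0]},
  {"translation": [-0.024, 0, 0], "twist": [0, 0, 0]},
  {"translation": [-0.03, 0, 0], "twist": [0, 0, 0]},
  {"translation": [-0.036, 0, 0], "twist": [0, 0, 0]},
  {"translation": [-0.04, 0, 0], "twist": [0, 0, 0]},
  {"translation": [-0.043, 0, 0], "twist": [0, 0, 0]},
])

```text
time_s: 6.97
tool_pos: [0.5566, 0.1106, 0.0693]
tcp_rot: [-0.267, -3.13, -0.0]
force: [-0.8, 0.2, 0.5]
width: -0.003
grasp_force: 0.6
```

Emit:
send_rows([
  {"translation": [-0.004, 0, 0], "twist": [0, 0, 0]},
  {"translation": [-0.008, 0, 0], "twist": [0, 0, 0]},
  {"translation": [-0.012, 0, 0], "twist": [0, 0, 0]},
  {"translation": [-0.015, 0, 0], "twist": [0, 0, 0]},
  {"translation": [-0.018, 0, 0], "twist": [0, 0, 0]},
  {"translation": [-0.02, 0, 0], "twist": [0, 0, 0]},
  {"translation": [-0.02, 0, 0], "twist": [0, 0, 0]},
  {"translation": [-0.02, 0, 0], "twist": [0, 0, 0]},
])

```text
time_s: 7.63
tool_pos: [0.5759, 0.1073, 0.0693]
tcp_rot: [0.267, 3.13, 0.0]
force: [0.6, 0.5, 0.5]
width: 0.004
grasp_force: 0.0
```

Run:
```python
from h import *
goto(con(.024,0,.069))
c=cams.capture('wrist'); save(c,'w4.png')
```

```text
t 7.6333 pos [0.5759 0.1073 0.0693] con [ 0.0293 -0.0001] F [0.6 0.5 0.5]
shift [0.0053 0.0001 0.0003]
twist [ 0.  0. -0.]
```

View pics/w4.png

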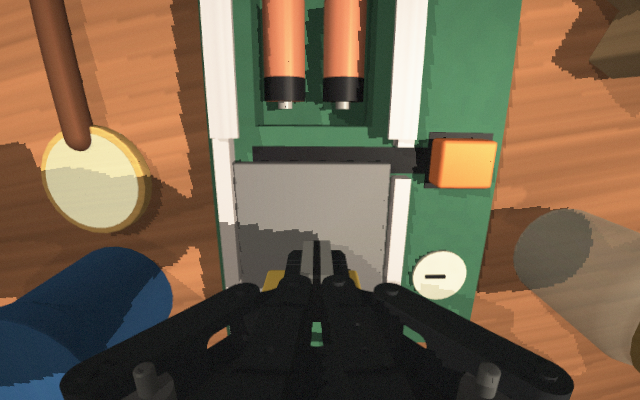

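The bay with its batteries (313,50) is fully open and the cover's back edge is past the slot (315,162). The pad (463,163) is down. I back off and then rise.

Emit:
send_rows([
  {"translation": [0.004, 0, 0], "twist": [0, 0, 0]},
  {"translation": [0.008, 0, 0], "twist": [0, 0, 0]},
  {"translation": [0.01, 0, -0.01], "twist": [0, 0, 0]},
  {"translation": [0.01, 0, -0.03], "twist": [0, 0, 0]},
  {"translation": [0.01, 0, -0.06], "twist": [0, 0, 0]},
  {"translation": [0.04, 0, -0.09], "twist": [0, 0, 0]},
  {"translation": [0.08, 0, -0.11], "twist": [0, 0, 0]},
  {"translation": [0.12, 0, -0.12], "twist": [0, 0, 0]},
])

```text
time_s: 8.35
tool_pos: [0.4605, 0.1274, 0.1912]
tcp_rot: [0.268, 3.127, 0.002]
force: [0.3, 0.1, 1.2]
width: 0.004
grasp_force: 0.0
```

Run:
```python
from h import *
c=cams.capture('scene'); save(c,'s2.png')
s=bot.state(); w=cams.capture('wrist')
T=np.eye(4); T[:3,:3]=Rn.from_rotvec(s['tcp_rot']).as_matrix(); T[:3,3]=s['tool_pos']
M=np.linalg.inv(T@w['hand_eye']); w['R']=M[:3,:3]; w['t']=M[:3,3]
for n,c in (('scene',c),('wrist',w)):
  hsv=cv2.cvtColor(c['pixels'],cv2.COLOR_RGB2HSV)
  for k,lo,hi in (('orange',(8,150,130),(20,255,255)),('yellow',(25,170,100),(33,255,255)),('grey',(0,0,60),(179,45,190))):
    m=cv2.inRange(hsv,lo,hi); v,u=np.nonzero((m>0)&(c['range_z']>0))
    P=(ray(c,np.c_[u,v])*c['range_z'][v,u][:,None]-c['t'])@c['R']
    q=np.c_[(P[:,:2]-O)@ux,(P[:,:2]-O)@uy,P[:,2]]
    b={'orange':(-.035,0,.06,.095,.05),'yellow':(-.08,.09,-.03,.03,.06),'grey':(-.1,.1,-.034,.034,.049)}[k]
    q=q[(q[:,0]>b[0])&(q[:,0]<b[1])&(q[:,1]>b[2])&(q[:,1]<b[3])&(q[:,2]>b[4])&(q[:,2]<.09)]
    print(n,k,len(q),np.percentile(q,[2,50,98],axis=0).round(4).tolist() if len(q) else '')
```

```text
scene orange 125 [[-0.0279, 0.0616, 0.0507], [-0.0123, 0.0741, 0.0579], [-0.002, 0.0871, 0.0612]]
scene yellow 93 [[0.0451, -0.0251, 0.0731], [0.0502, -0.0015, 0.0764], [0.0561, 0.022, 0.0796]]
scene grey 642 [[-0.0124, -0.0328, 0.0496], [0.0177, 0.0012, 0.0529], [0.0734, 0.033, 0.0567]]
wrist orange 649 [[-0.0314, 0.0605, 0.051], [-0.022, 0.073, 0.0586], [-0.0084, 0.0857, 0.0601]]Traceback (most recent call last):
  File "<stdin>", line 10, in <module>
  File "h.py", line 6, in ray
    p=cv2.undistortPoints(np.array(uv,float).reshape(-1,1,2),c['K'],np.array(c['D'],float)).reshape(-1,2)
      ~~~~~~~~~~~~~~~~~~~^^^^^^^^^^^^^^^^^^^^^^^^^^^^^^^^^^^^^^^^^^^^^^^^^^^^^^^^^^^^^^^^^^
cv2.error: OpenCV(4.12.0) /io/opencv/modules/calib3d/src/undistort.dispatch.cpp:347: error: (-215:Assertion failed) CV_IS_MAT(_src) && CV_IS_MAT(_dst) && (_src->rows == 1 || _src->cols == 1) && (_dst->rows == 1 || _dst->cols == 1) && _src->cols + _src->rows - 1 == _dst->rows + _dst->cols - 1 && (CV_MAT_TYPE(_src->type) == CV_32FC2 || CV_MAT_TYPE(_src->type) == CV_64FC2) && (CV_MAT_TYPE(_dst->type) == CV_32FC2 || CV_MAT_TYPE(_dst->type) == CV_64FC2) in function 'cvUndistortPointsInternal'
```

View pics/s2.png

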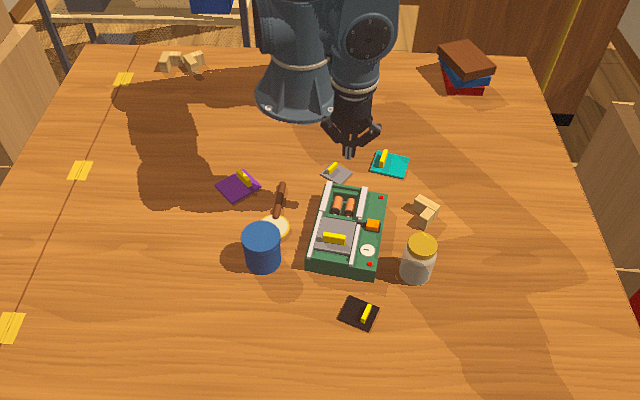

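The bay at (343,205) is open and the cover lies flat at (335,237), about 98 mm along. The pad top is at 59 mm, which is fully in, and the bystanders haven't moved. The arm is clear.

```bash
python3 -c "
from plant import bot; print(bot.finish_job())"
```

```text
the job is handed in; nothing more can be done
None
```

The job is handed in: the tab is pressed fully in, the cover was pushed about 98 mm so the bay is fully uncovered, the cover lies flat on the console, and the jar, tin, block and magnifier look unmoved in the final scene picture.

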